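# Put the parts back in their own colour-coded dishes

## Task

The three things in the coloured dishes have been mixed up: the rocker arm belongs in the red dish, the core plug in the blue one and the grease tub in the yellow one. Park one of them in the empty white dish to make room, then move each to its own dish, so that each finally sits the right way up, flat on the floor and in the middle of its dish. Leave the nut, the spray can and the paint marker where they are.

Things in the scene. Friction and masses are not known exactly. Their poses are not given: they have to be found in the camera images.
- red_dish: Red round shallow steel dish, fixed to the worktop: outer diameter 100 mm at the rim, 97 mm at the foot, total height 7 mm, rim wall 4 mm thick, flat inner floor 92 mm across lying 3 mm above the worktop, with a small ring and dot marking its middle. Origin: centre of its underside, on the worktop (z = 0); z up.
- blue_dish: Blue round shallow steel dish, fixed to the worktop: outer diameter 100 mm at the rim, 97 mm at the foot, total height 7 mm, rim wall 4 mm thick, flat inner floor 92 mm across lying 3 mm above the worktop, with a small ring and dot marking its middle. Origin: centre of its underside, on the worktop (z = 0); z up.
- yellow_dish: Yellow round shallow steel dish, fixed to the worktop: outer diameter 100 mm at the rim, 97 mm at the foot, total height 7 mm, rim wall 4 mm thick, flat inner floor 92 mm across lying 3 mm above the worktop, with a small ring and dot marking its middle. Origin: centre of its underside, on the worktop (z = 0); z up.
- white_dish: White (spare, empty at the start) round shallow steel dish, fixed to the worktop: outer diameter 100 mm at the rim, 97 mm at the foot, total height 7 mm, rim wall 4 mm thick, flat inner floor 92 mm across lying 3 mm above the worktop, with a small ring and dot marking its middle. Origin: centre of its underside, on the worktop (z = 0); z up.
- rocker_mid (a point): Centre (half-way up, 17 mm above its underside) of the bronze-coloured rocker arm, a block-like casting 66 mm long along its own y, 28 to 34 mm wide along its own x, 34 mm high, about 0.14 kg; z up. Grasp across its width (the cheeks, along its x). Starts in the blue dish, belongs in the red dish.
- plug_mid (a point): Centre (half-way up, 12 mm above its underside) of the core plug, a round grey-brown metal part 41 mm in diameter and 24 mm high in all: the full-width body is the lower 17 mm and a copper-coloured top 20 mm across stands on it; z up along its axis. Grasp round the full-width body, low down. Starts in the yellow dish, belongs in the blue dish.
- tub_mid (a point): Centre (half-way up, 37 mm above its underside) of the white grease tub with a blue and red label: round, 74 mm high, body 56 mm in diameter, screw lid 60 mm in diameter on the top 16 mm; about 0.16 kg; z up along its axis. Starts in the red dish, belongs in the yellow dish.
- nut_mid (a point): Centre of a loose steel nut, 21 x 24 x 22 mm high, standing on the worktop between the dishes; a bystander, to be left alone.
- can_mid (a point): Centre (109 mm above its foot) of a standing red and black spray can, 68 mm in diameter, 218 mm high, behind the dishes; a bystander, to be left alone.
- marker_mid (a point): Centre of a loose paint marker (pale barrel, dark cap), 132 mm long along its own y, 15 mm thick, lying on the worktop to the left of the dishes; a bystander, to be left alone.
There are look-alikes about, which are no part of the job. Of the things that look like the blue_dish, the smallest one is meant.

How it is judged (in metres and radians):
On the way:
1. one of the three things is parked in the white dish, upright on its floor (((horizontal distance between rocker_mid and white_dish below 0.025 m and height (world z) of rocker_mid between 0.016 and 0.024 m and angle between rocker_mid's own z axis and vertical below 0.12 rad) or (horizontal distance between plug_mid and white_dish below 0.025 m and height (world z) of plug_mid between 0.011 and 0.019 m and angle between plug_mid's own z axis and vertical below 0.12 rad) or (horizontal distance between tub_mid and white_dish below 0.025 m and height (world z) of tub_mid between 0.036 and 0.044 m and angle between tub_mid's own z axis and vertical below 0.12 rad))), for 0.2 s.
At the end, for the whole second after the job is handed in: The rocker arm sits in the red dish, the core plug in the blue and the grease tub in the yellow: each centre within 15 mm of the middle of its dish seen from above, flat on the dish floor (height within 4 mm, tilt under 0.12 rad), released and at rest (horizontal distance between rocker_mid and red_dish below 0.015 m and height (world z) of rocker_mid between 0.016 and 0.024 m and angle between each of rocker_mid, plug_mid, tub_mid's own z axis and vertical below 0.12 rad and horizontal distance between plug_mid and blue_dish below 0.015 m and height (world z) of plug_mid between 0.011 and 0.019 m and horizontal distance between tub_mid and yellow_dish below 0.015 m and height (world z) of tub_mid between 0.036 and 0.044 m and linear speed of each of rocker, plug, tub below 0.02 m/s); the robot touches nothing.
It fails at once if the nut is moved more than 20 mm (distance of nut_mid from where it was at the start of the episode above 0.02 m).
It fails at once if the spray can is moved more than 20 mm (distance of can_mid from where it was at the start of the episode above 0.02 m).
It fails at once if the paint marker is moved more than 20 mm (distance of marker_mid from where it was at the start of the episode above 0.02 m).
It also fails if it takes over 99 s, if anything falls off the work surface, if the arm or the gripper's body presses on something with over 40 N, if the wrist force passes 120 N, or if a joint passes its speed limit or range.

## Robot

A 7-joint arm with a two-finger parallel gripper is mounted at the origin on a cart in front of the work surface, level with it; the furniture and walls round the work are solid. World frame = base frame: x ahead of the robot, y to its left, z up, the work surface at z = 0. Lengths are in m, angles in degrees, forces in N, time in s.
With the tool pointing down it reaches from about 0.425 to 1.025 m from the base axis. Payload 9.4 kg.
Tool frame: the origin (TCP) lies midway between the tips of the shut fingers; the grasp point (between the pads) lies 19 mm behind it; z points along the fingers, y is the direction in which the jaws open and shut (so a half turn about z gives the same grasp; the last joint's range is limited). The gripper opens to 93 mm and grips with 3 to 60 N. Pads are 15 mm wide; open, the fingers measure 128 mm over their backs; the gripper's body (75 mm by 188 mm) begins 65 mm behind the grasp point.
Start: joints at [-77.218, 34.337, -0.143, 91.639, 0.103, 54.024, -4.572], TCP at [0.214, 0.693, 0.219] pointing down, gripper open.
Joint ranges: [-147.43, 147.43], [-19.82, 112.94], [-74.19, 73.91], [6.32, 146.72], [-59.91, 239.91], [6.04, 106.73], [-150.56, 150.56]. Speed limits (degrees/s): [127.2, 127.2, 172.46, 172.46, 180, 180, 180].

## Interface

Orientations are given as [roll, pitch, yaw] about the fixed x, y, z axes, in that order (R = Rz(yaw) Ry(pitch) Rx(roll)).
In Python, from bench import bot gives the robot as it stands. The module is installed in compiled form; this text tells all that it offers.
- The arm moves only by the shell command python3 -m handwheel 'ROWS' [OPENING] [FORCE]. ROWS is JSON, a list of rows, each an object with "linear": the shift along the tool's x, y, z in m, a list of three; "turn": the turn, a rotation vector about the tool's x, y, z in rad, a list of three. A call has 1 to 20 rows; each row is the pose to reach, as a shift and turn from the pose commanded when the call began, along the tool's axes at that moment; what a row does not reach only later rows make up. A row lasts 1/8 s, in which the tool goes at most 62.5 mm and 10.7 degrees, less where a joint would pass 70% of its speed; a pose out of reach is approached as far as the arm can. A call with a gripper value outside its range is refused whole. OPENING is the opening, from 0 (shut) to 1 (fully open), set as the call begins (- or left out, the last holds). The fingers move at their own pace and stop on an object; FORCE is the grip in N (left out, the last holds). Time passes only in rows, so rows that repeat a pose let the fingers close. It gives the time, the measured TCP pose, the force and the opening at its end, in the units of the state.
- bot.read_state(): the state, without advancing time (a new reading comes with each control period).
- bot.read_camera(name): name is "side" or "top"; returns a dict with "img" (384x512x3 uint8, blue, green, red), "depth" (384x512 float32, m along the optical axis (not along the pixel's ray), 0 where there is no reading), "fx", "fy", "cx", "cy" (pixels), "k1" (the pictures are not rectified: a ray, as slopes to the right and down, at radius r is drawn at 1 + k1 r^2 times it, then the intrinsics apply), "R" (3x3) and "t" (3): a world point X has camera coordinates R X + t. Camera axes: x right, y down, z forward; pixel columns grow to the right and rows downward; lengths in m; the calibration is good to about 2 mm. A picture is of the moment at which its call begins.
- bot.job_done(): hands the job in, once; it reports no verdict.
Trained networks look in a picture, given as the dict that the camera call returned (one of the last four; its "shot" number tells which), for a name from the list of things; names that differ only in an ending like _2 or _b are one class to them, and where a whole thing is asked for, a point or a joint stands for the part that bears it (a point fixed in the world has none). Each returns a list of dicts, best first, with "confidence" (0 to 1); they miss things now and then, are a little off and sometimes report something else, mostly with a low value. They report only what shows in the picture. A call takes as long as a camera call. They do not tell look-alikes from the thing itself.
- bot.boxes_of(picture, query): "point" ([x, y, z] in m, in world coordinates, good to about 4 mm: the middle of the surface that is visible of it).
The state is a dict: "time": time; "joint_positions": joint angles; "qvel": joint speeds; "tau": joint torques, N m; "tcp_pos": TCP position; "ee_rot": TCP orientation; "wrist_force": force on the tool from outside, world axes, zero at the start; "moment": the same for the moment, N m; "gripper_width": finger opening in m.
Only numpy, scipy, OpenCV 4.12 (cv2) and the standard library are available. Lean on these libraries where they do the work, as an engineer would, in place of code of your own. Each camera call takes 0.05 s, during which the arm holds its last target.

## Working session

There is one attempt and no reset: what is moved stays moved. The work goes in short steps, Python scripts to look and compute and a shell command to move; the robot and the scene stay as the last step left them, time stands still between calls to the robot, and variables do not carry over. Pictures are saved under pics/ and viewed, and the job is handed in when it is done.

```bash
mkdir -p pics; cat > h.py <<'E'
import numpy as np, cv2
from bench import bot
def world(p,u,v,d=None):
    # pixel -> world via depth
    if d is None: d=float(p["depth"][int(round(v)),int(round(u))])
    K=np.array([[p["fx"],0,p["cx"]],[0,p["fy"],p["cy"]],[0,0,1.]])
    s=cv2.undistortPoints(np.array([[[u,v]]],float),K,np.array([p["k1"],0,0,0,0.]))[0,0]
    c=np.array([s[0]*d,s[1]*d,d]); return np.array(p["R"]).T@(c-np.array(p["t"]))
def ray(p,u,v,z):
    a=world(p,u,v,0.5);b=world(p,u,v,1.0);k=(z-a[2])/(b[2]-a[2]);return a+k*(b-a)
E
python3 - <<'E'
from h import *
np.set_printoptions(precision=4,suppress=True)
s=bot.read_state(); print({k:np.round(v,4) for k,v in s.items()})
for n in ("top","side"):
    p=bot.read_camera(n); cv2.imwrite(f"pics/{n}0.png",p["img"]); 
    print(n,p["fx"],p["k1"],-np.array(p["R"]).T@np.array(p["t"]))
    for q in ["red_dish","blue_dish","yellow_dish","white_dish","rocker_mid","plug_mid","tub_mid","nut_mid","can_mid","marker_mid"]:
        print(q,[(np.round(r["point"],3).tolist(),round(r["confidence"],2)) for r in bot.boxes_of(p,q)][:4])
E
```

```text
{'time': np.float64(0.0), 'joint_positions': array([-77.2166,  34.3841,  -0.1441,  91.6786,   0.1037,  54.0245,
        -4.5723]), 'qvel': array([ 0.0031, -0.0137,  0.0295, -0.1219,  0.0303,  0.0912,  0.1009]), 'tau': array([  0.0002, -76.5082,   1.4971, -25.2366,  -0.0524,   0.0169,
         0.0001]), 'tcp_pos': array([0.214 , 0.6922, 0.2178]), 'ee_rot': array([-179.9133,    0.0094,  162.8243]), 'wrist_force': array([-1.2226, -0.243 , -0.7579]), 'moment': array([-0.0547,  0.006 , -0.0276]), 'gripper_width': np.float64(0.093)}
top 420.9890977011572 -0.13499733495196622 [0.3898 0.4794 1.1363]
red_dish [([0.39, 0.263, 0.0], 0.61)]
blue_dish [([0.587, 0.404, 0.004], 0.93), ([0.597, 0.599, 0.004], 0.88), ([0.395, 0.74, 0.002], 0.73), ([0.595, 0.402, 0.029], 0.36)]
yellow_dish [([0.578, 0.263, 0.0], 0.73), ([0.389, 0.259, 0.003], 0.53)]
white_dish [([0.432, 0.39, 0.003], 0.69)]
rocker_mid [([0.594, 0.401, 0.028], 0.56), ([0.469, 0.524, 0.016], 0.42)]
plug_mid [([0.586, 0.26, 0.015], 0.52)]
tub_mid [([0.412, 0.258, 0.08], 0.8)]
nut_mid [([0.58, 0.264, 0.003], 0.56), ([0.508, 0.327, 0.022], 0.52)]
can_mid [([0.68, 0.36, 0.178], 0.61)]
marker_mid [([0.585, 0.404, 0.001], 0.74), ([0.466, 0.524, 0.016], 0.48), ([0.58, 0.263, 0.001], 0.34)]
side 362.1751203375069 -0.020977584592812768 [ 0.5984 -0.1038  0.7069]
red_dish [([0.367, 0.236, 0.004], 0.73)]
blue_dish [([0.396, 0.732, 0.004], 0.82), ([0.586, 0.394, 0.002], 0.61), ([0.595, 0.601, 0.006], 0.6)]
yellow_dish [([0.586, 0.264, 0.002], 0.75), ([0.586, 0.25, 0.016], 0.41)]
white_dish [([0.438, 0.392, 0.001], 0.86)]
rocker_mid [([0.598, 0.394, 0.029], 0.98)]
plug_mid [([0.587, 0.248, 0.018], 0.88), ([0.395, 0.25, 0.075], 0.37)]
tub_mid [([0.397, 0.25, 0.076], 0.73)]
nut_mid []
can_mid [([0.696, 0.328, 0.141], 0.9)]
marker_mid [([0.468, 0.517, 0.013], 0.54)]
```

View pics/top0.png

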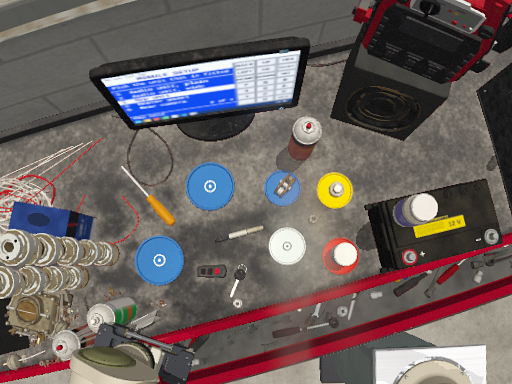

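View pics/side0.png

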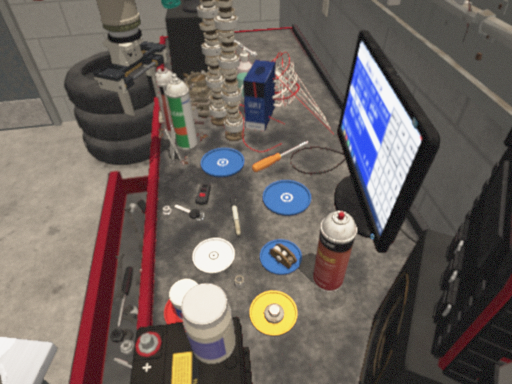

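```bash
cat >> h.py <<'E'
def ortho(p,z,x0,x1,y0,y1,s=0.001):
    # rows: x decreasing downward, cols: y decreasing rightward
    xs=np.arange(x1,x0,-s); ys=np.arange(y1,y0,-s)
    Y,X=np.meshgrid(ys,xs); P=np.stack([X.ravel(),Y.ravel(),np.full(X.size,z)],1)
    K=np.array([[p["fx"],0,p["cx"]],[0,p["fy"],p["cy"]],[0,0,1.]])
    rv,_=cv2.Rodrigues(np.array(p["R"],float))
    uv,_=cv2.projectPoints(P,rv,np.array(p["t"],float),K,np.array([p["k1"],0,0,0,0.]))
    uv=uv.reshape(len(xs),len(ys),2).astype(np.float32)
    return cv2.remap(p["img"],uv[...,0],uv[...,1],cv2.INTER_LINEAR)
def circ(pts,r):
    from scipy.optimize import least_squares
    f=lambda c:np.hypot(pts[:,0]-c[0],pts[:,1]-c[1])-r
    o=least_squares(f,pts.mean(0),loss="soft_l1",f_scale=0.001);return o.x,np.abs(f(o.x)).mean()
E
python3 - <<'E'
from h import *
np.set_printoptions(precision=4,suppress=True)
B=(0.32,0.76,0.16,0.48); 
for n in ("top","side"):
    p=bot.read_camera(n); o=ortho(p,0.007,*B,s=0.0005); cv2.imwrite(f"pics/o_{n}.png",cv2.resize(o,(512,704))[:600] if 0 else cv2.resize(o,(436,600)))
    hsv=cv2.cvtColor(o,cv2.COLOR_BGR2HSV)
    H,S,V=cv2.split(hsv)
    for nm,m,c0 in [("blue",(H>98)&(H<118)&(S>120),(0.59,0.402)),("yellow",(H>20)&(H<35)&(S>120),(0.585,0.262)),("red",((H<8)|(H>172))&(S>120),(0.38,0.26)),("white",(S<40)&(V>170),(0.435,0.391))]:
        yy,xx=np.mgrid[:o.shape[0],:o.shape[1]]
        X=B[1]-yy*0.0005;Y=B[3]-xx*0.0005
        m=(m&(np.hypot(X-c0[0],Y-c0[1])<0.065)).astype(np.uint8)
        m=cv2.morphologyEx(m,cv2.MORPH_OPEN,np.ones((5,5)))
        cs,_=cv2.findContours(m,cv2.RETR_EXTERNAL,cv2.CHAIN_APPROX_NONE)
        h=cv2.convexHull(np.vstack(cs))
        k=np.zeros_like(m);cv2.fillPoly(k,[h],1);cc,_=cv2.findContours(k,cv2.RETR_EXTERNAL,cv2.CHAIN_APPROX_NONE)
        q=cc[0][:,0];P=np.stack([B[1]-q[:,1]*0.0005,B[3]-q[:,0]*0.0005],1)
        print(n,nm,circ(P,0.05),np.ptp(P,axis=0))
E
```

```text
top blue (array([0.5891, 0.4047]), np.float64(0.006265752826929506)) [0.0945 0.088 ]
top yellow (array([0.5828, 0.262 ]), np.float64(0.000477528593952528)) [0.101 0.1  ]
top red (array([0.387, 0.251]), np.float64(0.0071909270195849515)) [0.124  0.0985]
top white (array([0.4322, 0.3943]), np.float64(0.0005568538358266681)) [0.1015 0.1   ]
side blue (array([0.5907, 0.4011]), np.float64(0.001421220553441869)) [0.0965 0.097 ]
side yellow (array([0.5836, 0.2599]), np.float64(0.00027110078354925405)) [0.0985 0.0995]
side red (array([0.369 , 0.2606]), np.float64(0.011158092930147667)) [0.0795 0.064 ]
side white (array([0.4327, 0.3927]), np.float64(0.0011151714267784818)) [0.1015 0.103 ]
```

View pics/o_top.png

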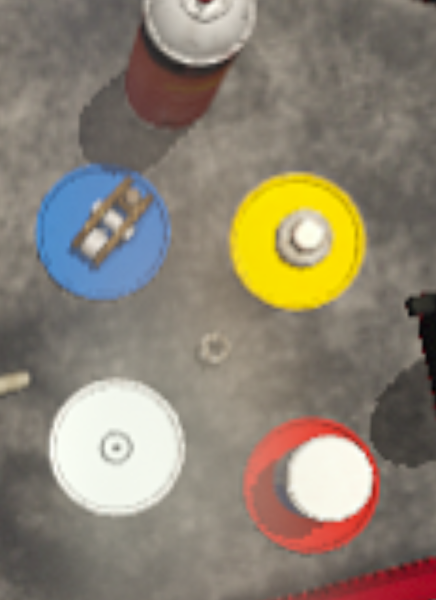

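View pics/o_side.png

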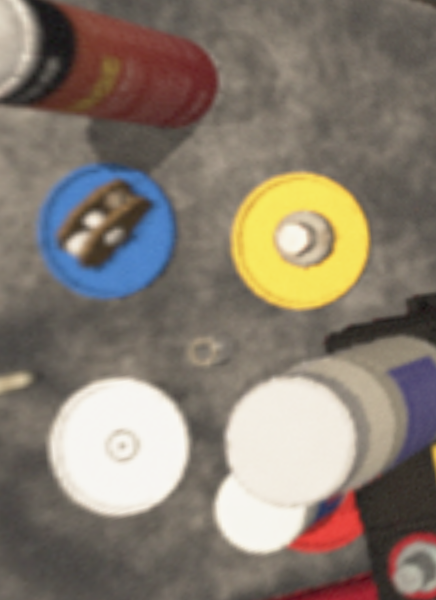

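```bash
python3 - <<'E'
from h import *
np.set_printoptions(precision=4,suppress=True)
p=bot.read_camera("top");q=bot.read_camera("side")
cv2.imwrite("pics/tub.png",np.hstack([cv2.resize(ortho(c,0.077,0.34,0.46,0.20,0.32,s=0.0005),(400,400)) for c in (p,q)]))
cv2.imwrite("pics/rock.png",np.hstack([cv2.resize(ortho(c,z,0.53,0.65,0.34,0.46,s=0.0005),(400,400)) for c,z in ((p,.037),(q,.037))]))
cv2.imwrite("pics/plug.png",np.hstack([cv2.resize(ortho(c,z,0.53,0.65,0.20,0.32,s=0.0005),(400,400)) for c,z in ((p,.020),(q,.020))]))
# obstacle height map 2cm cells
pts=[]
for c in (p,q):
    d=c["depth"];v,u=np.nonzero(d>0)
    K=np.array([[c["fx"],0,c["cx"]],[0,c["fy"],c["cy"]],[0,0,1.]])
    s=cv2.undistortPoints(np.stack([u,v],1).astype(float)[:,None],K,np.array([c["k1"],0,0,0,0.]))[:,0]
    z=d[v,u];C=np.stack([s[:,0]*z,s[:,1]*z,z],1);pts.append((C-c["t"])@np.array(c["R"]))
P=np.vstack(pts)
print("cols y 0.50..0.06")
for x in np.arange(0.82,0.26,-0.02):
    print("%.2f"%x,*["%4d"%(1000*max(P[(abs(P[:,0]-x)<.01)&(abs(P[:,1]-y)<.01)&(P[:,2]<1.05)][:,2],default=-.999)) for y in np.arange(0.5,0.05,-0.02)])
# red dish
B=(0.33,0.47,0.18,0.32);o=ortho(p,.007,*B,s=.0005);H,S,V=cv2.split(cv2.cvtColor(o,cv2.COLOR_BGR2HSV))
m=(((H<8)|(H>172))&(S>120)&(V>90)).astype(np.uint8);n,l,st,ce=cv2.connectedComponentsWithStats(m)
i=l[tuple(np.array([100,30])[::1])];i=1+np.argmax(st[1:,4]);m=(l==i).astype(np.uint8)
cs,_=cv2.findContours(m,cv2.RETR_EXTERNAL,cv2.CHAIN_APPROX_NONE);k=max(cs,key=len)[:,0];A=np.stack([B[1]-k[:,1]*.0005,B[3]-k[:,0]*.0005],1)
A=A[np.hypot(A[:,0]-.404,A[:,1]-.251)>.044];print("red",circ(A,.05))
E
```

```text
cols y 0.50..0.06
0.82  372  379  383  383  385  384  384  376    7    2    3    2  298  355  511  534  538  541 -999 -999 -999 -999 -999
0.80  386  386  384  387  384  385  385  377    4    3    3    3  297  297  297  535  538  554  557  558  580 -999 -999
0.78  382  380  230  194  115  115  116    3    3    4    2    3  153  265  295  296  297  355  503  556  592  592  573
0.76   15    2    2    4    4    4    3    2    2    3    2    4    2    2   46   64  260  295  297  297  366  522  514
0.74    3    2    3    1    2    2    2  179  179    2    2    4    4    5    4    4    4   38   63  258  295  297  297
0.72    3    2    3    5    2    4  199  210  208  193    3    3    3    3    4    3    3    4    3    0   11  102  159
0.70    4    4    3    3    2    2  207  220  217  197    4    3    4    2    6    3    3    3    5    3    4    4    3
0.68    4    2    3    2    3    3  200  209  208  194    4    4    3    3    4    4    2    3    4    4    3    3    2
0.66    2    6    3    3    3    3  175  191  186    3    7    3    4    4    4    3    4    3    4    4    2    3    3
0.
[... 1642 characters left out ...]
    2  121  153  169  157  151  147
0.36   13    4    4    4    2    2    4    3    4    4    4    9   10    8    8    3    3    3  146   35   14    8    8
0.34    8    4    7    7    4    3    2    4    3    6    5    4    3    3    3    8    8    7    7    8    8    8    6
0.32    4    5    3    4    3    2    4    4    2    4    2    7    7    8    7    8    8    6    4    2 -172 -169 -133
0.30    2    5    3    3    4    5    3    3    9    9    8    8    8    8    6    4 -120 -122 -147 -146 -151 -170 -127
0.28    3    4    3    2    8   10    9    8   11    8    8    5 -114 -173 -170 -122 -121 -123 -152 -146 -148 -172 -128
red (array([0.4044, 0.2508]), np.float64(0.0015771212096238221))
```

View pics/tub.png

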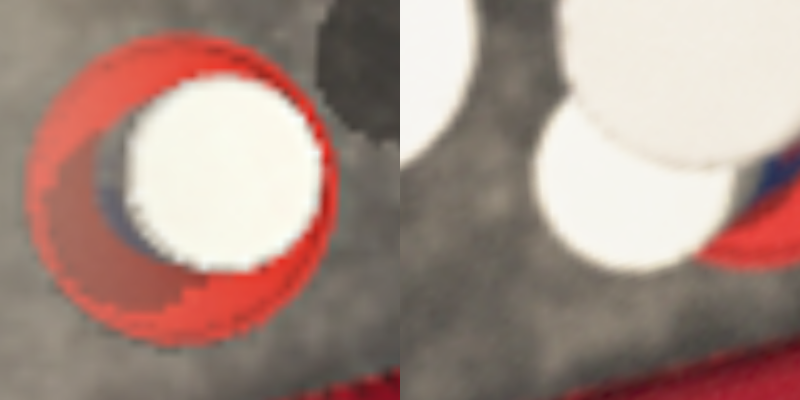

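View pics/rock.png

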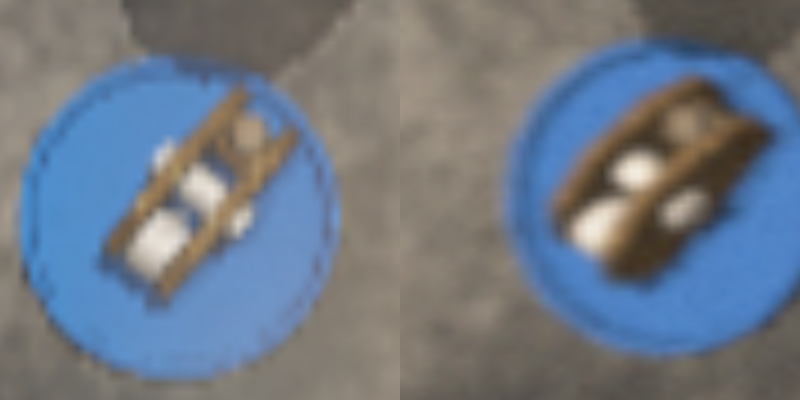

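View pics/plug.png

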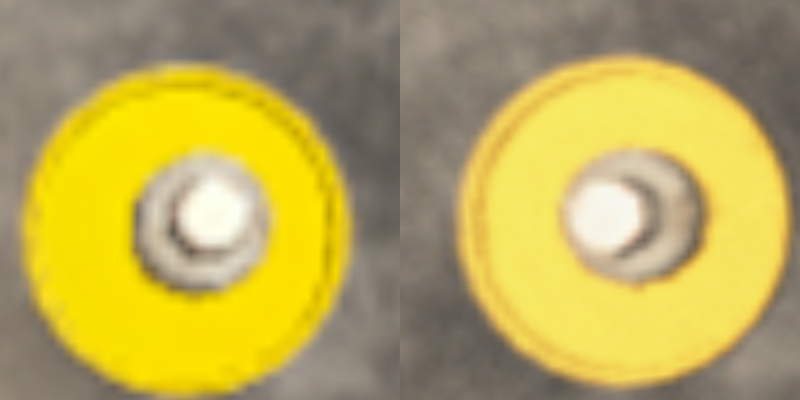

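```bash
cat >> h.py <<'E'
from scipy.spatial.transform import Rotation as Ro
def delta(x,y,z,yaw,s=None):
    s=s or bot.read_state();R0=Ro.from_euler("xyz",s["ee_rot"],degrees=True);R1=Ro.from_euler("xyz",[180,0,yaw],degrees=True)
    print("lin",np.round(R0.inv().apply(np.array([x,y,z])-s["tcp_pos"]),4),"turn",np.round((R0.inv()*R1).as_rotvec(),4),
     "now",np.round(s["tcp_pos"],4),np.round(s["ee_rot"],2),"t",round(s["time"],2),"F",np.round(s["wrist_force"],1),"w",round(s["gripper_width"],4))
def cloud(x,y,r,z0,z1):
    out={}
    for n in ("top","side"):
        c=bot.read_camera(n);d=c["depth"];v,u=np.nonzero(d>0)
        K=np.array([[c["fx"],0,c["cx"]],[0,c["fy"],c["cy"]],[0,0,1.]])
        s=cv2.undistortPoints(np.stack([u,v],1).astype(float)[:,None],K,np.array([c["k1"],0,0,0,0.]))[:,0]
        z=d[v,u];P=(np.stack([s[:,0]*z,s[:,1]*z,z],1)-c["t"])@np.array(c["R"])
        out[n]=P[(np.hypot(P[:,0]-x,P[:,1]-y)<r)&(P[:,2]>z0)&(P[:,2]<z1)]
    return out
E
python3 - <<'E'
from h import *
for nm,a in (("rock",(.592,.4,.045,.022,.05)),("plug",(.584,.257,.035,.013,.05)),("tub",(.408,.251,.045,.068,.09))):
    for n,P in cloud(*a).items():
        print(nm,n,len(P),P[:,:2].mean(0).round(4),P.min(0).round(4),P.max(0).round(4),cv2.minAreaRect((P[:,:2]*1000).astype(np.float32)))
delta(.408,.251,.2,90)
E
```

```text
rock top 170 [0.5932 0.3993] [0.5637 0.371  0.0222] [0.6241 0.4281 0.0376] ((593.6832275390625, 399.3071594238281), (32.664520263671875, 60.37531280517578), 53.59150314331055)
rock side 264 [0.5965 0.3945] [0.5637 0.3692 0.022 ] [0.6247 0.4248 0.0377] ((594.39697265625, 396.1869201660156), (30.162511825561523, 61.43635177612305), 50.077919006347656)
plug top 105 [0.583  0.2589] [0.5647 0.2396 0.013 ] [0.6033 0.2754 0.0298] ((583.2373657226562, 257.687255859375), (35.26232147216797, 36.08946228027344), 36.15254211425781)
plug side 255 [0.5859 0.2531] [0.5652 0.2351 0.0131] [0.6046 0.2755 0.0289] ((585.3717651367188, 255.43597412109375), (39.42256164550781, 38.72953414916992), 58.243064880371094)
tub top 454 [0.4078 0.2537] [0.3796 0.2236 0.069 ] [0.4377 0.2839 0.0814] ((408.5571594238281, 253.92031860351562), (59.388633728027344, 58.509029388427734), 86.23077392578125)
tub side 423 [0.4002 0.2522] [0.3782 0.221  0.0684] [0.4302 0.2804 0.0798] ((399.9832763671875, 255.24136352539062), (61.0502815246582, 42.38768005371094), 64.41944122314453)
lin [-0.3157 -0.3647  0.0186] turn [0.000e+00 1.000e-04 1.271e+00] now [0.2141 0.6926 0.2186] [-180.      0.    162.82] t 1.6 F [ 0.2  0.  -1. ] w 0.0932
```

```bash
python3 -m handwheel '[{"linear":[-0.02,-0.02,0],"turn":[0,0,0.08]},{"linear":[-0.05,-0.055,0],"turn":[0,0,0.19]},{"linear":[-0.08,-0.09,0],"turn":[0,0,0.32]},{"linear":[-0.11,-0.125,0],"turn":[0,0,0.44]},{"linear":[-0.14,-0.16,0],"turn":[0,0,0.56]},{"linear":[-0.17,-0.195,0],"turn":[0,0,0.68]},{"linear":[-0.20,-0.23,0],"turn":[0,0,0.8]},{"linear":[-0.23,-0.265,0],"turn":[0,0,0.92]},{"linear":[-0.26,-0.3,0],"turn":[0,0,1.04]},{"linear":[-0.285,-0.33,0],"turn":[0,0,1.15]},{"linear":[-0.305,-0.352,0.01],"turn":[0,0,1.23]},{"linear":[-0.316,-0.364,0.019],"turn":[0,0,1.271]},{"linear":[-0.316,-0.364,0.019],"turn":[0,0,1.271]},{"linear":[-0.316,-0.364,0.019],"turn":[0,0,1.271]}]' 1 20
python3 -c "
from h import *
delta(.408,.252,.014,90)"
```

```text
time: 3.35
tcp_pos: [0.4083, 0.2527, 0.1996]
ee_rot: [-180.0, -0.0, 90.1]
wrist_force: [0.8, 0.4, 0.4]
gripper_width: 0.0928
lin [-0.0008 -0.0003  0.1856] turn [-0.0002 -0.0003  0.0023] now [0.4083 0.2527 0.1996] [-1.7999e+02 -1.0000e-02  9.0130e+01] t 3.35 F [0.8 0.4 0.4] w 0.0928
```

```bash
python3 -m handwheel '[{"linear":[0,0,0.03],"turn":[0,0,0]},{"linear":[0,0,0.06],"turn":[0,0,0]},{"linear":[0,0,0.085],"turn":[0,0,0]},{"linear":[0,0,0.11],"turn":[0,0,0]},{"linear":[0,0,0.13],"turn":[0,0,0]},{"linear":[0,0,0.15],"turn":[0,0,0]},{"linear":[0,0,0.165],"turn":[0,0,0]},{"linear":[0,0,0.178],"turn":[0,0,0]},{"linear":[0,0,0.185],"turn":[0,0,0]},{"linear":[0,0,0.185],"turn":[0,0,0]}]'
python3 -m handwheel '[{"linear":[0,0,0],"turn":[0,0,0]},{"linear":[0,0,0],"turn":[0,0,0]},{"linear":[0,0,0],"turn":[0,0,0]},{"linear":[0,0,0],"turn":[0,0,0]},{"linear":[0,0,0],"turn":[0,0,0]},{"linear":[0,0,0],"turn":[0,0,0]},{"linear":[0,0,0],"turn":[0,0,0]},{"linear":[0,0,0],"turn":[0,0,0]}]' 0 20
python3 -m handwheel '[{"linear":[0,0,-0.01],"turn":[0,0,0]},{"linear":[0,0,-0.03],"turn":[0,0,0]},{"linear":[0,0,-0.05],"turn":[0,0,0]},{"linear":[0,0,-0.08],"turn":[0,0,0]},{"linear":[0,0,-0.1],"turn":[0,0,0]},{"linear":[0,0,-0.1],"turn":[0,0,0]}]'
python3 -c "
from h import *
delta(.4325,.3935,.114,90)
for n in ('top','side'): cv2.imwrite('pics/a_%s.png'%n,bot.read_camera(n)['img'])"
```

```text
time: 4.6
tcp_pos: [0.4084, 0.2515, 0.0144]
ee_rot: [-180.0, 0.0, 90.0]
wrist_force: [0.1, -0.2, -0.4]
gripper_width: 0.0929
time: 5.6
tcp_pos: [0.4086, 0.2516, 0.0148]
ee_rot: [180.0, -0.0, 90.0]
wrist_force: [-0.4, 0.1, 6.0]
gripper_width: 0.0569
time: 6.35
tcp_pos: [0.4089, 0.252, 0.1159]
ee_rot: [179.9, -0.1, 90.0]
wrist_force: [0.1, 0.1, -0.7]
gripper_width: 0.0571
lin [0.1415 0.0236 0.0022] turn [ 0.002  -0.0016  0.0003] now [0.4089 0.252  0.1159] [ 1.7988e+02 -9.0000e-02  9.0010e+01] t 6.35 F [ 0.1  0.1 -0.7] w 0.0571
```

View pics/a_side.png

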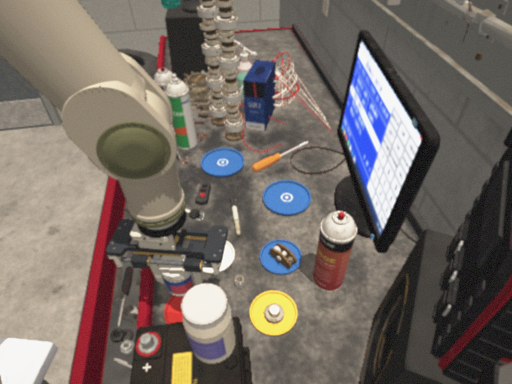

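```bash
python3 -m handwheel '[{"linear":[0.02,0.004,0],"turn":[0,0,0]},{"linear":[0.05,0.008,0],"turn":[0,0,0]},{"linear":[0.08,0.013,0],"turn":[0,0,0]},{"linear":[0.11,0.018,0],"turn":[0,0,0]},{"linear":[0.13,0.022,0],"turn":[0,0,0]},{"linear":[0.141,0.0235,0],"turn":[0,0,0]},{"linear":[0.141,0.0235,0],"turn":[0,0,0]},{"linear":[0.141,0.0235,0.03],"turn":[0,0,0]},{"linear":[0.141,0.0235,0.06],"turn":[0,0,0]},{"linear":[0.141,0.0235,0.08],"turn":[0,0,0]},{"linear":[0.141,0.0235,0.09],"turn":[0,0,0]},{"linear":[0.141,0.0235,0.095],"turn":[0,0,0]},{"linear":[0.141,0.0235,0.098],"turn":[0,0,0]},{"linear":[0.141,0.0235,0.1],"turn":[0,0,0]},{"linear":[0.141,0.0235,0.1],"turn":[0,0,0]}]'
python3 -c "
from h import *
delta(.4325,.3935,.0148,90)"
```

```text
time: 8.32
tcp_pos: [0.4321, 0.3928, 0.015]
ee_rot: [180.0, -0.0, 90.0]
wrist_force: [0.4, 0.7, -1.3]
gripper_width: 0.0571
lin [0.0007 0.0004 0.0002] turn [ 0.0004 -0.0004  0.0001] now [0.4321 0.3928 0.015 ] [ 1.7998e+02 -2.0000e-02  9.0010e+01] t 8.32 F [ 0.4  0.7 -1.3] w 0.0571
```

```bash
python3 -m handwheel '[{"linear":[0,0,0],"turn":[0,0,0]},{"linear":[0,0,0],"turn":[0,0,0]},{"linear":[0,0,0],"turn":[0,0,0]},{"linear":[0,0,0],"turn":[0,0,0]},{"linear":[0,0,0],"turn":[0,0,0]},{"linear":[0,0,-0.01],"turn":[0,0,0]},{"linear":[0,0,-0.03],"turn":[0,0,0]},{"linear":[0,0,-0.06],"turn":[0,0,0]},{"linear":[0,0,-0.1],"turn":[0,0,0]},{"linear":[0,0,-0.14],"turn":[0,0,0]},{"linear":[0,0,-0.17],"turn":[0,0,0]},{"linear":[0,0,-0.185],"turn":[0,0,0]},{"linear":[0,0,-0.185],"turn":[0,0,0]}]' 1
python3 -c "
from h import *
delta(.594,.398,.2,142)
for n in ('top','side'): cv2.imwrite('pics/b_%s.png'%n,bot.read_camera(n)['img'])"
```

```text
time: 9.95
tcp_pos: [0.4322, 0.3929, 0.2004]
ee_rot: [179.9, -0.1, 90.0]
wrist_force: [0.1, -0.4, 0.1]
gripper_width: 0.0932
lin [0.0051 0.1618 0.0006] turn [ 1.600e-03 -8.000e-04 -9.074e-01] now [0.4322 0.3929 0.2004] [ 1.7994e+02 -8.0000e-02  9.0010e+01] t 9.95 F [ 0.1 -0.4  0.1] w 0.0932
```

View pics/b_side.png

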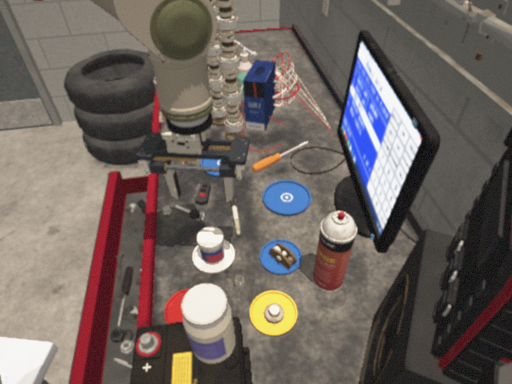

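```bash
python3 -m handwheel '[{"linear":[0,0.02,0],"turn":[0,0,-0.1]},{"linear":[0.002,0.04,0],"turn":[0,0,-0.22]},{"linear":[0.003,0.07,0],"turn":[0,0,-0.36]},{"linear":[0.004,0.1,0],"turn":[0,0,-0.5]},{"linear":[0.005,0.13,0],"turn":[0,0,-0.64]},{"linear":[0.005,0.15,0],"turn":[0,0,-0.78]},{"linear":[0.005,0.16,0],"turn":[0,0,-0.88]},{"linear":[0.005,0.162,0],"turn":[0,0,-0.907]},{"linear":[0.005,0.162,0],"turn":[0,0,-0.907]},{"linear":[0.005,0.162,0],"turn":[0,0,-0.907]}]' 0.75
python3 -c "
from h import *
delta(.594,.398,.012,142)
for n in ('top','side'): p=bot.read_camera(n);cv2.imwrite('pics/c_%s.png'%n,p['img'])
P=cloud(.433,.393,.05,.068,.09)
for n in P: print(n,len(P[n]),P[n].min(0).round(3),P[n].max(0).round(3))
P=cloud(.594,.398,.045,.022,.05)
for n in P: print(n,len(P[n]))"
```

```text
time: 11.3
tcp_pos: [0.5933, 0.3978, 0.1993]
ee_rot: [-180.0, -0.0, 141.9]
wrist_force: [-0.9, -0.8, 0.0]
gripper_width: 0.0697
lin [-0.0005  0.0007  0.1873] turn [-0.0006 -0.0004 -0.0013] now [0.5933 0.3978 0.1993] [-1.7996e+02 -2.0000e-02  1.4192e+02] t 11.3 F [-0.9 -0.8  0. ] w 0.0697
top 443 [0.404 0.363 0.069] [0.462 0.422 0.082]
side 481 [0.402 0.36  0.068] [0.461 0.421 0.08 ]
top 166
side 265
```

View pics/c_side.png

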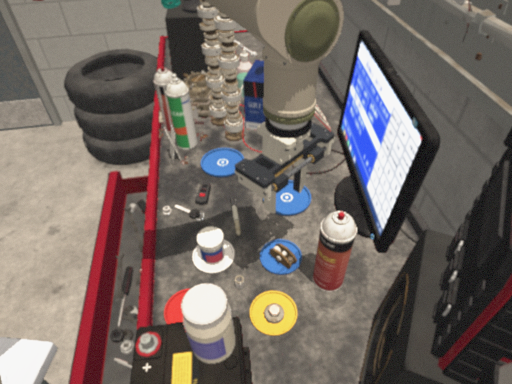

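```bash
python3 -m handwheel '[{"linear":[0,0,0.03],"turn":[0,0,0]},{"linear":[0,0,0.06],"turn":[0,0,0]},{"linear":[0,0,0.09],"turn":[0,0,0]},{"linear":[0,0,0.115],"turn":[0,0,0]},{"linear":[0,0,0.135],"turn":[0,0,0]},{"linear":[0,0,0.15],"turn":[0,0,0]},{"linear":[0,0,0.165],"turn":[0,0,0]},{"linear":[0,0,0.178],"turn":[0,0,0]},{"linear":[0,0,0.187],"turn":[0,0,0]},{"linear":[0,0,0.187],"turn":[0,0,0]}]'
python3 -m handwheel '[{"linear":[0,0,0],"turn":[0,0,0]},{"linear":[0,0,0],"turn":[0,0,0]},{"linear":[0,0,0],"turn":[0,0,0]},{"linear":[0,0,0],"turn":[0,0,0]},{"linear":[0,0,0],"turn":[0,0,0]},{"linear":[0,0,0],"turn":[0,0,0]},{"linear":[0,0,0],"turn":[0,0,0]},{"linear":[0,0,0],"turn":[0,0,0]}]' 0 20
```

```text
time: 12.85
tcp_pos: [0.5938, 0.3974, 0.012]
ee_rot: [-179.9, -0.0, 142.0]
wrist_force: [-0.0, -0.3, 0.6]
gripper_width: 0.0698
time: 13.85
tcp_pos: [0.5942, 0.3978, 0.0128]
ee_rot: [180.0, 0.0, 142.0]
wrist_force: [-0.4, 1.3, 2.9]
gripper_width: 0.0275
```

```bash
python3 -m handwheel '[{"linear":[0,0,-0.01],"turn":[0,0,0]},{"linear":[0,0,-0.03],"turn":[0,0,0]},{"linear":[0,0,-0.06],"turn":[0,0,0]},{"linear":[0,0,-0.1],"turn":[0,0,0]},{"linear":[0,0,-0.14],"turn":[0,0,0]},{"linear":[0,0,-0.17],"turn":[0,0,0]},{"linear":[0,0,-0.187],"turn":[0,0,0]},{"linear":[0,0,-0.187],"turn":[0,0,0]}]'
python3 -c "
from h import *
delta(.4044,.2505,.2,90)
for n in ('top','side'): p=bot.read_camera(n);cv2.imwrite('pics/d_%s.png'%n,p['img'])
P=cloud(.594,.398,.06,.18,.24)
for n in P: print(n,len(P[n]),P[n].min(0),P[n].max(0))
cv2.imwrite('pics/d_z.png',cv2.resize(p['img'][100:300,180:400],(660,600)))
"
```

```text
time: 14.85
tcp_pos: [0.5944, 0.3978, 0.2012]
ee_rot: [179.9, 0.0, 142.0]
wrist_force: [-0.5, 0.5, -1.1]
gripper_width: 0.0278
lin [ 0.0589 -0.2331  0.0007] turn [ 2.40e-03 -5.00e-04  9.07e-01] now [0.5944 0.3978 0.2012] [1.7987e+02 3.0000e-02 1.4196e+02] t 14.85 F [-0.5  0.5 -1.1] w 0.0278
top 109 [0.56048806 0.39421711 0.19406508] [0.59726452 0.42476277 0.23974556]
side 590 [0.56694499 0.36426813 0.18810779] [0.62627883 0.41564961 0.23986149]
```

View pics/d_z.png

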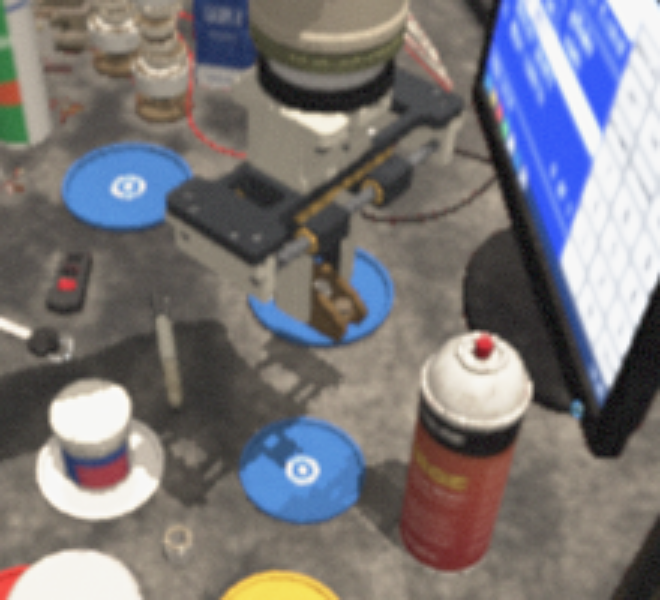

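```bash
python3 -c "
from h import *
p=bot.read_camera('side');print('blue dot',ray(p,280.7,256.7,.003).round(4))
P=cloud(.594,.398,.06,.185,.222)['side'];d=P[:,:2]-[.5944,.3978]
a=d@[.788,-.616];b=d@[.616,.788]
for lo,hi in ((-.05,0),(-.02,.02),(0.01,.05)): 
  m=(a>lo)&(a<hi); print(lo,m.sum(),P[m,2].min() if m.any() else 0)
m=(P[:,2]>.19)&(abs(b)<.02);print(np.percentile(a[m],[0,1,5,50,95,99,100]).round(4),np.percentile(b[m],[0,5,50,95,100]).round(4))
t=bot.read_camera('top');cv2.imwrite('pics/e.png',cv2.resize(ortho(t,.003,.53,.65,.34,.46,s=.0003),(400,400)))
"
```

```text
blue dot [0.5919 0.402  0.003 ]
-0.05 52 0.19073148685170102
-0.02 280 0.18807453011435263
0.01 253 0.18807453011435263
[-0.0248 -0.0148 -0.0057  0.0168  0.0327  0.0343  0.0353] [-0.019  -0.0156 -0.0029  0.0104  0.0198]
```

View pics/e.png

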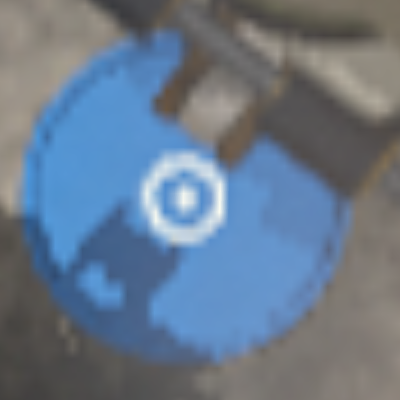

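```bash
python3 -m handwheel '[{"linear":[0.003,-0.01,0],"turn":[0,0,0.08]},{"linear":[0.008,-0.035,0],"turn":[0,0,0.2]},{"linear":[0.016,-0.065,0],"turn":[0,0,0.33]},{"linear":[0.026,-0.1,0],"turn":[0,0,0.46]},{"linear":[0.036,-0.14,0],"turn":[0,0,0.59]},{"linear":[0.045,-0.18,0],"turn":[0,0,0.72]},{"linear":[0.053,-0.21,0],"turn":[0,0,0.83]},{"linear":[0.058,-0.228,0],"turn":[0,0,0.89]},{"linear":[0.059,-0.233,0],"turn":[0,0,0.907]},{"linear":[0.059,-0.233,0],"turn":[0,0,0.907]},{"linear":[0.059,-0.233,0],"turn":[0,0,0.907]}]'
python3 -c "
from h import *
delta(.4044,.2505,.0135,90)
t=bot.read_camera('top');cv2.imwrite('pics/f.png',np.hstack([cv2.resize(ortho(t,.003,.34,.46,.19,.31,s=.0003),(400,400)),cv2.resize(ortho(t,.003,.53,.65,.20,.32,s=.0003),(400,400))]))
"
```

```text
time: 16.62
tcp_pos: [0.4049, 0.251, 0.1996]
ee_rot: [180.0, -0.0, 90.1]
wrist_force: [-0.8, -0.8, -1.7]
gripper_width: 0.028
lin [-0.0006 -0.0006  0.1861] turn [ 0.0008 -0.0003  0.0011] now [0.4049 0.251  0.1996] [ 1.7996e+02 -2.0000e-02  9.0060e+01] t 16.62 F [-0.8 -0.8 -1.7] w 0.028
```

View pics/f.png

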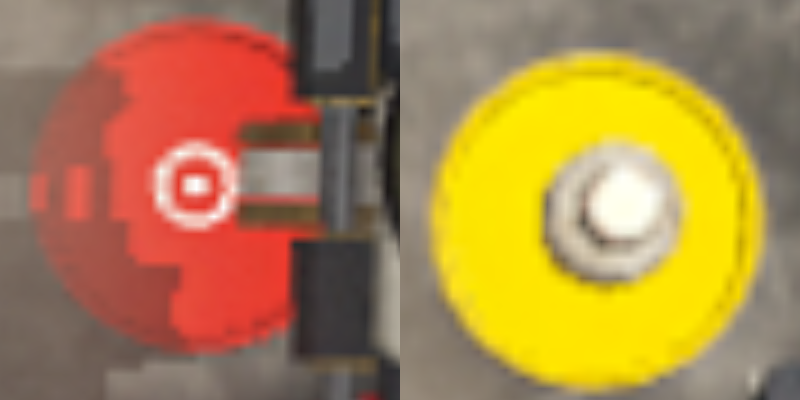

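```bash
python3 -m handwheel '[{"linear":[0,0,0.03],"turn":[0,0,0]},{"linear":[0,0,0.06],"turn":[0,0,0]},{"linear":[0,0,0.09],"turn":[0,0,0]},{"linear":[0,0,0.115],"turn":[0,0,0]},{"linear":[0,0,0.135],"turn":[0,0,0]},{"linear":[0,0,0.15],"turn":[0,0,0]},{"linear":[0,0,0.165],"turn":[0,0,0]},{"linear":[0,0,0.175],"turn":[0,0,0]},{"linear":[0,0,0.181],"turn":[0,0,0]},{"linear":[0,0,0.184],"turn":[0,0,0]},{"linear":[0,0,0.186],"turn":[0,0,0]},{"linear":[0,0,0.186],"turn":[0,0,0]}]'
```

```text
time: 18.18
tcp_pos: [0.4041, 0.2505, 0.0138]
ee_rot: [180.0, -0.0, 90.0]
wrist_force: [-0.4, -0.2, -0.7]
gripper_width: 0.0279
```

```bash
python3 -m handwheel '[{"linear":[0,0,0.001],"turn":[0,0,0]},{"linear":[0,0,0.001],"turn":[0,0,0]}]'
python3 -m handwheel '[{"linear":[0,0,0],"turn":[0,0,0]},{"linear":[0,0,0],"turn":[0,0,0]},{"linear":[0,0,0],"turn":[0,0,0]},{"linear":[0,0,0],"turn":[0,0,0]},{"linear":[0,0,0],"turn":[0,0,0]},{"linear":[0,0,-0.01],"turn":[0,0,0]},{"linear":[0,0,-0.03],"turn":[0,0,0]},{"linear":[0,0,-0.06],"turn":[0,0,0]},{"linear":[0,0,-0.1],"turn":[0,0,0]},{"linear":[0,0,-0.14],"turn":[0,0,0]},{"linear":[0,0,-0.17],"turn":[0,0,0]},{"linear":[0,0,-0.187],"turn":[0,0,0]},{"linear":[0,0,-0.187],"turn":[0,0,0]}]' 0.75
python3 -c "
from h import *
delta(.584,.2567,.2,70)
"
```

```text
time: 18.42
tcp_pos: [0.404, 0.2504, 0.0127]
ee_rot: [180.0, -0.0, 90.0]
wrist_force: [-0.6, 0.1, -1.6]
gripper_width: 0.0283
time: 20.05
tcp_pos: [0.4042, 0.2508, 0.2011]
ee_rot: [179.9, -0.1, 90.0]
wrist_force: [-0.4, 0.0, -0.3]
gripper_width: 0.0697
lin [0.0059 0.1798 0.0014] turn [ 0.0014 -0.0026  0.3494] now [0.4042 0.2508 0.2011] [ 1.7989e+02 -1.3000e-01  9.0020e+01] t 20.05 F [-0.4  0.  -0.3] w 0.0697
```

```bash
python3 -m handwheel '[{"linear":[0.001,0.02,0],"turn":[0,0,0]},{"linear":[0.002,0.05,0],"turn":[0,0,0]},{"linear":[0.003,0.08,0],"turn":[0,0,0]},{"linear":[0.004,0.11,0],"turn":[0,0,0.05]},{"linear":[0.005,0.14,0],"turn":[0,0,0.14]},{"linear":[0.006,0.165,0],"turn":[0,0,0.24]},{"linear":[0.006,0.178,0],"turn":[0,0,0.32]},{"linear":[0.006,0.18,0],"turn":[0,0,0.349]},{"linear":[0.006,0.18,0],"turn":[0,0,0.349]},{"linear":[0.006,0.18,0],"turn":[0,0,0.349]}]'
python3 -c "
from h import *
delta(.584,.2567,.010,70)
P=cloud(.4044,.2505,.045,.022,.05)
for n,p in P.items(): print(n,len(p),p.min(0).round(3),p.max(0).round(3),cv2.minAreaRect((p[:,:2]*1000).astype(np.float32)))
t=bot.read_camera('top');cv2.imwrite('pics/g.png',t['img'])
t=bot.read_camera('side');cv2.imwrite('pics/g2.png',t['img'])
"
```

```text
time: 21.3
tcp_pos: [0.5835, 0.2564, 0.1994]
ee_rot: [-180.0, 0.0, 70.1]
wrist_force: [0.6, 0.3, -0.4]
gripper_width: 0.0695
lin [0.0005 0.0004 0.1894] turn [-0.0006  0.0003  0.0013] now [0.5835 0.2564 0.1994] [-1.7997e+02  2.0000e-02  7.0080e+01] t 21.3 F [ 0.6  0.3 -0.4] w 0.0695
top 184 [0.387 0.218 0.022] [0.419 0.282 0.039] ((403.0226135253906, 250.08810424804688), (63.79438400268555, 31.63028907775879), 89.0802993774414)
side 103 [0.386 0.214 0.022] [0.403 0.279 0.038] ((392.9834289550781, 246.32528686523438), (13.635381698608398, 64.04564666748047), 7.602210998535156)
```

View pics/g.png

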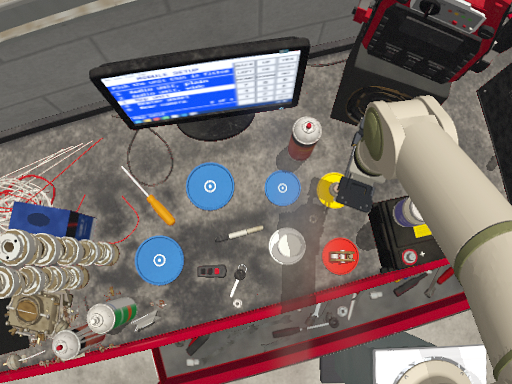

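View pics/g2.png

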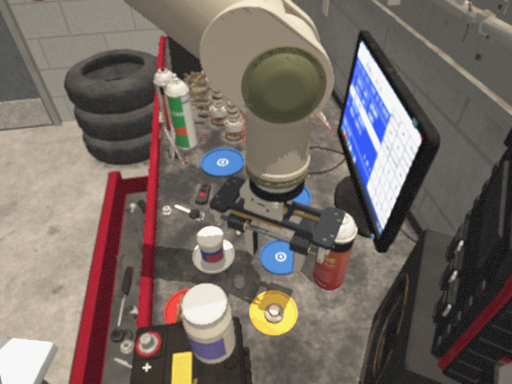

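```bash
python3 -m handwheel '[{"linear":[0,0,0.03],"turn":[0,0,0]},{"linear":[0,0,0.06],"turn":[0,0,0]},{"linear":[0,0,0.09],"turn":[0,0,0]},{"linear":[0,0,0.115],"turn":[0,0,0]},{"linear":[0,0,0.135],"turn":[0,0,0]},{"linear":[0,0,0.15],"turn":[0,0,0]},{"linear":[0,0,0.165],"turn":[0,0,0]},{"linear":[0,0,0.178],"turn":[0,0,0]},{"linear":[0,0,0.185],"turn":[0,0,0]},{"linear":[0,0,0.189],"turn":[0,0,0]},{"linear":[0,0,0.189],"turn":[0,0,0]}]'
python3 -m handwheel '[{"linear":[0,0,0],"turn":[0,0,0]},{"linear":[0,0,0],"turn":[0,0,0]},{"linear":[0,0,0],"turn":[0,0,0]},{"linear":[0,0,0],"turn":[0,0,0]},{"linear":[0,0,0],"turn":[0,0,0]},{"linear":[0,0,0],"turn":[0,0,0]},{"linear":[0,0,0],"turn":[0,0,0]}]' 0 20
```

```text
time: 22.88
tcp_pos: [0.5841, 0.2564, 0.0106]
ee_rot: [180.0, 0.0, 70.0]
wrist_force: [0.4, -0.3, -0.3]
gripper_width: 0.0692
time: 23.75
tcp_pos: [0.5842, 0.2565, 0.0108]
ee_rot: [180.0, -0.0, 70.0]
wrist_force: [-0.2, 1.0, 3.2]
gripper_width: 0.0387
```

```bash
python3 -m handwheel '[{"linear":[0,0,-0.01],"turn":[0,0,0]},{"linear":[0,0,-0.03],"turn":[0,0,0]},{"linear":[0,0,-0.06],"turn":[0,0,0]},{"linear":[0,0,-0.1],"turn":[0,0,0]},{"linear":[0,0,-0.14],"turn":[0,0,0]},{"linear":[0,0,-0.17],"turn":[0,0,0]},{"linear":[0,0,-0.189],"turn":[0,0,0]},{"linear":[0,0,-0.189],"turn":[0,0,0]}]'
python3 -c "
from h import *
delta(.591,.4033,.2,110)
p=bot.read_camera('side');cv2.imwrite('pics/h.png',cv2.resize(p['img'][170:370,180:400],(660,600)))
t=bot.read_camera('top');cv2.imwrite('pics/h2.png',t['img'])
P=cloud(.584,.2565,.04,.185,.222)['side'];d=P[:,:2]-[.5842,.2565]
a=d@[.342,.94];b=d@[.94,-.342];print(len(P))
m=abs(b)<.015
print(np.percentile(a[m],[0,2,50,98,100]).round(4),np.percentile(P[m,2],[0,2,50,100]).round(4))
"
```

```text
time: 24.75
tcp_pos: [0.5844, 0.2566, 0.2012]
ee_rot: [179.9, -0.1, 70.0]
wrist_force: [0.4, 0.1, -0.6]
gripper_width: 0.0392
lin [ 0.1401 -0.044   0.0014] turn [ 0.0022 -0.0015 -0.698 ] now [0.5844 0.2566 0.2012] [ 1.7991e+02 -1.2000e-01  7.0010e+01] t 24.75 F [ 0.4  0.1 -0.6] w 0.0392
575
[-0.0216 -0.0209 -0.009   0.015   0.019 ] [0.1908 0.1927 0.2035 0.216 ]
```

View pics/h.png

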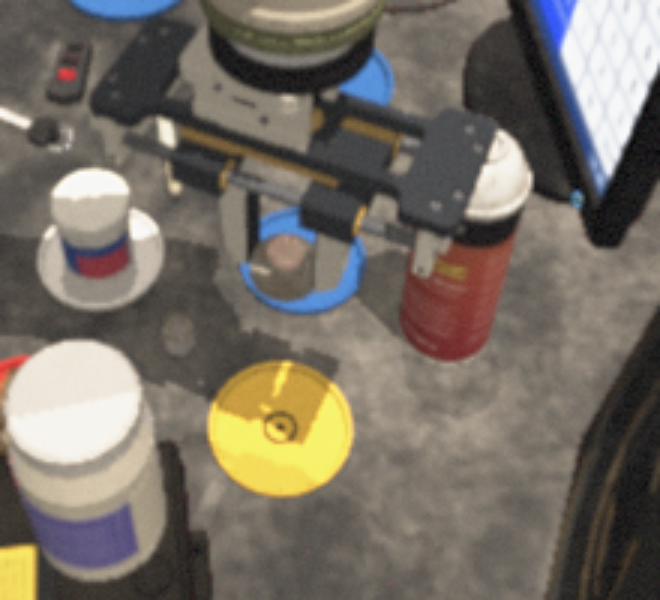

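```bash
python3 -m handwheel '[{"linear":[0.005,-0.002,0],"turn":[0,0,-0.1]},{"linear":[0.015,-0.005,0],"turn":[0,0,-0.23]},{"linear":[0.03,-0.01,0],"turn":[0,0,-0.37]},{"linear":[0.05,-0.015,0],"turn":[0,0,-0.51]},{"linear":[0.07,-0.022,0],"turn":[0,0,-0.65]},{"linear":[0.09,-0.028,0],"turn":[0,0,-0.79]},{"linear":[0.11,-0.034,0],"turn":[0,0,-0.93]},{"linear":[0.13,-0.04,0],"turn":[0,0,-1.07]},{"linear":[0.14,-0.044,0],"turn":[0,0,-1.18]},{"linear":[0.14,-0.044,0],"turn":[0,0,-1.222]},{"linear":[0.14,-0.044,0],"turn":[0,0,-1.222]},{"linear":[0.14,-0.044,0],"turn":[0,0,-1.222]}]'
python3 -c "
from h import *
delta(.591,.4033,.0108,140)
p=bot.read_camera('side');print('yellow side',ray(p,273.7,312.7,.003).round(4))
cv2.imwrite('pics/i.png',cv2.resize(p['img'][170:370,180:400],(660,600)))
t=bot.read_camera('top');cv2.imwrite('pics/i2.png',cv2.resize(ortho(t,.003,.53,.65,.20,.32,s=.0003),(400,400)))
"
```

```text
time: 26.45
tcp_pos: [0.5907, 0.4021, 0.1994]
ee_rot: [-180.0, 0.0, 139.9]
wrist_force: [0.8, 0.3, -0.5]
gripper_width: 0.0388
lin [0.0006 0.0012 0.1886] turn [-0.0006  0.0002 -0.0021] now [0.5907 0.4021 0.1994] [-1.7997e+02  1.0000e-02  1.3988e+02] t 26.45 F [ 0.8  0.3 -0.5] w 0.0388
yellow side [0.5852 0.259  0.003 ]
```

View pics/i2.png

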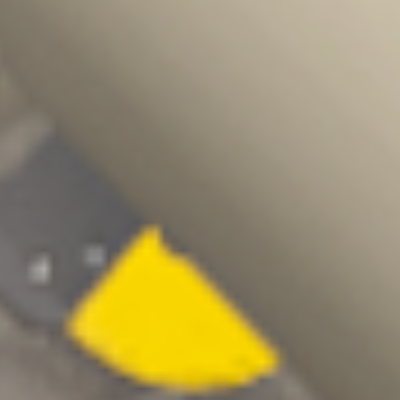

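Yellow's centre: about (0.584, 0.2605). Lowering the plug into blue.

```bash
python3 -m handwheel '[{"linear":[0,0.001,0.03],"turn":[0,0,0]},{"linear":[0,0.001,0.06],"turn":[0,0,0]},{"linear":[0,0.001,0.09],"turn":[0,0,0]},{"linear":[0,0.001,0.115],"turn":[0,0,0]},{"linear":[0,0.001,0.135],"turn":[0,0,0]},{"linear":[0,0.001,0.15],"turn":[0,0,0]},{"linear":[0,0.001,0.165],"turn":[0,0,0]},{"linear":[0,0.001,0.175],"turn":[0,0,0]},{"linear":[0,0.001,0.182],"turn":[0,0,0]},{"linear":[0,0.001,0.186],"turn":[0,0,0]},{"linear":[0,0.001,0.1885],"turn":[0,0,0]},{"linear":[0,0.001,0.1885],"turn":[0,0,0]}]'
```

```text
time: 28.05
tcp_pos: [0.5912, 0.4038, 0.0113]
ee_rot: [180.0, 0.0, 140.0]
wrist_force: [0.1, 0.2, -1.1]
gripper_width: 0.0386
```

```bash
python3 -m handwheel '[{"linear":[0,0,0.0005],"turn":[0,0,0]},{"linear":[0,0,0.0005],"turn":[0,0,0]}]'
python3 -m handwheel '[{"linear":[0,0,0],"turn":[0,0,0]},{"linear":[0,0,0],"turn":[0,0,0]},{"linear":[0,0,0],"turn":[0,0,0]},{"linear":[0,0,0],"turn":[0,0,0]},{"linear":[0,0,0],"turn":[0,0,0]},{"linear":[0,0,-0.01],"turn":[0,0,0]},{"linear":[0,0,-0.03],"turn":[0,0,0]},{"linear":[0,0,-0.06],"turn":[0,0,0]},{"linear":[0,0,-0.1],"turn":[0,0,0]},{"linear":[0,0,-0.14],"turn":[0,0,0]},{"linear":[0,0,-0.17],"turn":[0,0,0]},{"linear":[0,0,-0.189],"turn":[0,0,0]},{"linear":[0,0,-0.189],"turn":[0,0,0]}]' 0.75
python3 -c "
from h import *
delta(.4325,.392,.2,90)
"
```

```text
time: 28.3
tcp_pos: [0.5913, 0.4039, 0.0109]
ee_rot: [180.0, 0.0, 140.0]
wrist_force: [0.1, -0.0, 0.1]
gripper_width: 0.0385
time: 29.92
tcp_pos: [0.5918, 0.4041, 0.2016]
ee_rot: [179.8, 0.0, 140.0]
wrist_force: [0.1, 0.0, -0.5]
gripper_width: 0.0693
lin [ 0.1142 -0.1116  0.0012] turn [ 3.00e-03 -7.00e-04  8.73e-01] now [0.5918 0.4041 0.2016] [1.7983e+02 3.0000e-02 1.4002e+02] t 29.93 F [ 0.1  0.  -0.5] w 0.0693
```

```bash
python3 -m handwheel '[{"linear":[0.01,-0.01,0],"turn":[0,0,0.1]},{"linear":[0.025,-0.025,0],"turn":[0,0,0.22]},{"linear":[0.045,-0.045,0],"turn":[0,0,0.36]},{"linear":[0.065,-0.065,0],"turn":[0,0,0.5]},{"linear":[0.085,-0.083,0],"turn":[0,0,0.64]},{"linear":[0.103,-0.101,0],"turn":[0,0,0.76]},{"linear":[0.112,-0.11,0],"turn":[0,0,0.85]},{"linear":[0.114,-0.112,0],"turn":[0,0,0.873]},{"linear":[0.114,-0.112,0],"turn":[0,0,0.873]},{"linear":[0.114,-0.112,0],"turn":[0,0,0.873]}]' 1
python3 -c "
from h import *
delta(.4325,.392,.0145,90)
P=cloud(.591,.4035,.035,.013,.05)
for n,p in P.items(): print(n,len(p),p.min(0).round(3),p.max(0).round(3),cv2.minAreaRect((p[:,:2]*1000).astype(np.float32)))
"
```

```text
time: 31.18
tcp_pos: [0.4325, 0.391, 0.1994]
ee_rot: [180.0, 0.0, 90.0]
wrist_force: [-0.2, -0.6, 0.2]
gripper_width: 0.093
lin [ 0.001  -0.      0.1849] turn [0.0002 0.0004 0.0006] now [0.4325 0.391  0.1994] [1.7999e+02 2.0000e-02 9.0030e+01] t 31.18 F [-0.2 -0.6  0.2] w 0.093
top 116 [0.571 0.387 0.013] [0.607 0.422 0.028] ((588.7315063476562, 404.4483642578125), (35.44043731689453, 35.90690612792969), 89.79501342773438)
side 184 [0.571 0.382 0.013] [0.609 0.422 0.029] ((589.8814086914062, 402.2867736816406), (37.38410949707031, 39.93445587158203), 2.051795721054077)
```

Plug sits at about (0.590, 0.403), good. Picking the tub.

```bash
python3 -m handwheel '[{"linear":[0.001,0,0.03],"turn":[0,0,0]},{"linear":[0.001,0,0.06],"turn":[0,0,0]},{"linear":[0.001,0,0.085],"turn":[0,0,0]},{"linear":[0.001,0,0.11],"turn":[0,0,0]},{"linear":[0.001,0,0.13],"turn":[0,0,0]},{"linear":[0.001,0,0.15],"turn":[0,0,0]},{"linear":[0.001,0,0.165],"turn":[0,0,0]},{"linear":[0.001,0,0.178],"turn":[0,0,0]},{"linear":[0.001,0,0.185],"turn":[0,0,0]},{"linear":[0.001,0,0.185],"turn":[0,0,0]}]'
python3 -m handwheel '[{"linear":[0,0,0],"turn":[0,0,0]},{"linear":[0,0,0],"turn":[0,0,0]},{"linear":[0,0,0],"turn":[0,0,0]},{"linear":[0,0,0],"turn":[0,0,0]},{"linear":[0,0,0],"turn":[0,0,0]},{"linear":[0,0,0],"turn":[0,0,0]},{"linear":[0,0,0],"turn":[0,0,0]},{"linear":[0,0,0],"turn":[0,0,0]}]' 0 20
python3 -m handwheel '[{"linear":[0,0,-0.01],"turn":[0,0,0]},{"linear":[0,0,-0.03],"turn":[0,0,0]},{"linear":[0,0,-0.06],"turn":[0,0,0]},{"linear":[0,0,-0.1],"turn":[0,0,0]},{"linear":[0,0,-0.14],"turn":[0,0,0]},{"linear":[0,0,-0.17],"turn":[0,0,0]},{"linear":[0,0,-0.187],"turn":[0,0,0]},{"linear":[0,0,-0.187],"turn":[0,0,0]}]'
python3 -c "
from h import *
delta(.584,.2605,.2,70)
p=bot.read_camera('side');cv2.imwrite('pics/j.png',p['img'])
P=cloud(.4325,.392,.05,.19,.23)['side'];print(len(P),P.min(0),P.max(0))
"
```

```text
time: 32.52
tcp_pos: [0.4318, 0.3921, 0.0144]
ee_rot: [-180.0, 0.0, 90.0]
wrist_force: [0.2, -0.4, 0.3]
gripper_width: 0.0931
time: 33.52
tcp_pos: [0.4319, 0.3923, 0.0148]
ee_rot: [180.0, -0.0, 90.0]
wrist_force: [-1.2, -0.4, 5.2]
gripper_width: 0.0571
time: 34.52
tcp_pos: [0.432, 0.3925, 0.2024]
ee_rot: [179.9, -0.1, 90.0]
wrist_force: [0.2, 0.3, -1.2]
gripper_width: 0.0575
lin [-0.132   0.152   0.0024] turn [ 0.0007 -0.0014  0.3493] now [0.432  0.3925 0.2024] [ 1.7995e+02 -7.0000e-02  9.0010e+01] t 34.52 F [ 0.2  0.3 -1.2] w 0.0575
539 [0.38748653 0.36313906 0.19009168] [0.47476544 0.39276618 0.2299655 ]
```

View pics/j.png

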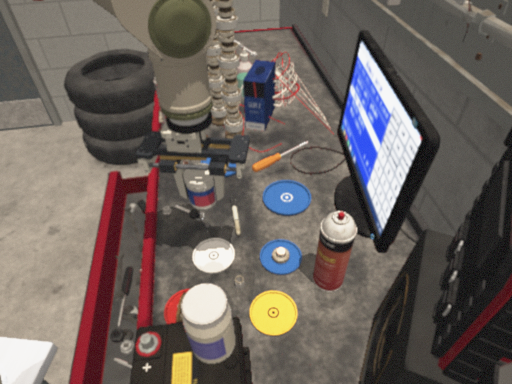

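```bash
python3 -m handwheel '[{"linear":[-0.008,0.01,0],"turn":[0,0,0]},{"linear":[-0.025,0.03,0],"turn":[0,0,0.02]},{"linear":[-0.045,0.052,0],"turn":[0,0,0.06]},{"linear":[-0.067,0.077,0],"turn":[0,0,0.12]},{"linear":[-0.089,0.102,0],"turn":[0,0,0.2]},{"linear":[-0.109,0.126,0],"turn":[0,0,0.28]},{"linear":[-0.124,0.143,0],"turn":[0,0,0.33]},{"linear":[-0.131,0.151,0],"turn":[0,0,0.349]},{"linear":[-0.132,0.152,0.002],"turn":[0,0,0.349]},{"linear":[-0.132,0.152,0.002],"turn":[0,0,0.349]},{"linear":[-0.132,0.152,0.002],"turn":[0,0,0.349]}]'
python3 -c "
from h import *
delta(.584,.2605,.0148,70)
"
```

```text
time: 36.05
tcp_pos: [0.5832, 0.2612, 0.1996]
ee_rot: [-180.0, -0.0, 70.1]
wrist_force: [0.4, 0.7, -0.8]
gripper_width: 0.0565
lin [-0.0004  0.0011  0.1848] turn [-0.0005 -0.0002  0.0019] now [0.5832 0.2612 0.1996] [-1.7997e+02 -1.0000e-02  7.0110e+01] t 36.05 F [ 0.4  0.7 -0.8] w 0.0565
```

```bash
python3 -m handwheel '[{"linear":[0,0.001,0.03],"turn":[0,0,0]},{"linear":[0,0.001,0.06],"turn":[0,0,0]},{"linear":[0,0.001,0.09],"turn":[0,0,0]},{"linear":[0,0.001,0.115],"turn":[0,0,0]},{"linear":[0,0.001,0.135],"turn":[0,0,0]},{"linear":[0,0.001,0.15],"turn":[0,0,0]},{"linear":[0,0.001,0.163],"turn":[0,0,0]},{"linear":[0,0.001,0.172],"turn":[0,0,0]},{"linear":[0,0.001,0.178],"turn":[0,0,0]},{"linear":[0,0.001,0.182],"turn":[0,0,0]},{"linear":[0,0.001,0.1848],"turn":[0,0,0]},{"linear":[0,0.001,0.1848],"turn":[0,0,0]}]'
```

```text
time: 37.55
tcp_pos: [0.5849, 0.26, 0.015]
ee_rot: [180.0, -0.0, 70.0]
wrist_force: [0.7, 0.2, -1.1]
gripper_width: 0.057
```

Release, retreat up, then move back away from the view.

```bash
python3 -m handwheel '[{"linear":[0,0,0],"turn":[0,0,0]},{"linear":[0,0,0],"turn":[0,0,0]},{"linear":[0,0,0],"turn":[0,0,0]},{"linear":[0,0,0],"turn":[0,0,0]},{"linear":[0,0,0],"turn":[0,0,0]},{"linear":[0,0,-0.01],"turn":[0,0,0]},{"linear":[0,0,-0.03],"turn":[0,0,0]},{"linear":[0,0,-0.06],"turn":[0,0,0]},{"linear":[0,0,-0.1],"turn":[0,0,0]},{"linear":[0,0,-0.14],"turn":[0,0,0]},{"linear":[0,0,-0.17],"turn":[0,0,0]},{"linear":[0,0,-0.2],"turn":[0,0,0]},{"linear":[0,0,-0.2],"turn":[0,0,0]}]' 1
python3 -c "
from h import *
delta(.4,.5,.22,90)
"
```

```text
time: 39.17
tcp_pos: [0.586, 0.2601, 0.2185]
ee_rot: [179.8, -0.2, 70.0]
wrist_force: [0.2, -0.3, -0.9]
gripper_width: 0.0929
lin [ 0.1618 -0.2568 -0.0016] turn [ 0.004  -0.0035 -0.3492] now [0.586  0.2601 0.2185] [179.81  -0.24  69.99] t 39.17 F [ 0.2 -0.3 -0.9] w 0.0929
```

```bash
python3 -m handwheel '[{"linear":[0.005,-0.01,0],"turn":[0,0,0]},{"linear":[0.02,-0.03,0],"turn":[0,0,-0.03]},{"linear":[0.04,-0.06,0],"turn":[0,0,-0.08]},{"linear":[0.06,-0.095,0],"turn":[0,0,-0.14]},{"linear":[0.08,-0.13,0],"turn":[0,0,-0.2]},{"linear":[0.105,-0.165,0],"turn":[0,0,-0.26]},{"linear":[0.13,-0.2,0],"turn":[0,0,-0.31]},{"linear":[0.15,-0.235,0],"turn":[0,0,-0.349]},{"linear":[0.16,-0.255,0],"turn":[0,0,-0.349]},{"linear":[0.16,-0.255,0],"turn":[0,0,-0.349]},{"linear":[0.16,-0.255,0],"turn":[0,0,-0.349]}]'
python3 - <<'E'
from h import *
for nm,a in (("rock",(.4045,.2505,.045,.022,.05)),("plug",(.591,.4033,.035,.013,.05)),("tub",(.584,.2605,.045,.068,.09)),("nut",(.51,.327,.03,.012,.05)),("can",(.695,.345,.06,.1,.25))):
    for n,P in cloud(*a).items():
        if len(P): print(nm,n,len(P),P.min(0).round(4),P.max(0).round(4),cv2.minAreaRect((P[:,:2]*1000).astype(np.float32))[0])
for n in ('top','side'): cv2.imwrite('pics/z_%s.png'%n,bot.read_camera(n)['img'])
p=bot.read_camera('top'); B=(0.32,0.76,0.16,0.48); cv2.imwrite('pics/z_o.png',cv2.resize(ortho(p,.007,*B,s=.0005),(436,600)))
E
```

```text
time: 40.55
tcp_pos: [0.4009, 0.496, 0.2148]
ee_rot: [180.0, 0.1, 89.9]
wrist_force: [0.4, -0.2, 0.2]
gripper_width: 0.0924
rock top 185 [0.3872 0.2176 0.022 ] [0.4188 0.2796 0.0401] (402.9900207519531, 248.63050842285156)
rock side 104 [0.3866 0.2172 0.0224] [0.4028 0.2758 0.0372] (393.10504150390625, 246.37696838378906)
plug top 121 [0.5706 0.3868 0.013 ] [0.6068 0.4248 0.0303] (588.7631225585938, 405.85882568359375)
plug side 182 [0.5711 0.3821 0.013 ] [0.6086 0.4226 0.0299] (590.1923828125, 402.55865478515625)
tub top 401 [0.5536 0.2334 0.068 ] [0.6131 0.2901 0.0822] (583.387451171875, 261.92041015625)
tub side 705 [0.5551 0.2296 0.0683] [0.6138 0.2884 0.0799] (584.6194458007812, 258.79962158203125)
nut top 39 [0.4941 0.3139 0.0124] [0.5162 0.3342 0.0256] (504.33795166015625, 323.6502380371094)
nut side 77 [0.4929 0.3101 0.0124] [0.5157 0.3321 0.0241] (503.5240173339844, 320.87518310546875)
can top 838 [0.6641 0.3233 0.1003] [0.7319 0.3887 0.2184] (697.8004760742188, 356.19598388671875)
can side 1687 [0.6651 0.3186 0.1001] [0.7327 0.3796 0.2193] (696.884033203125, 347.7364196777344)
```

View pics/z_o.png

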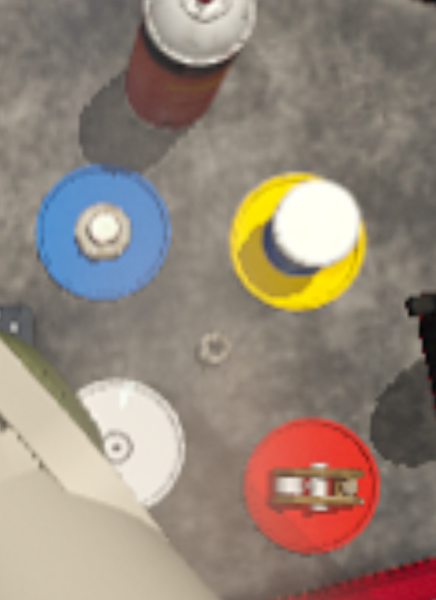

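View pics/z_side.png

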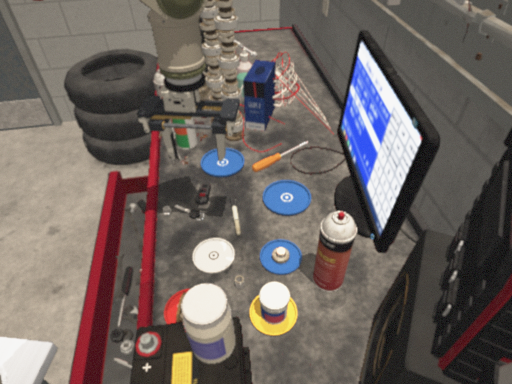

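All three are centred and upright, and the bystanders have not moved: nut at (212,348) in the top-down view, can at (335,250) and marker at (237,220) in the side view.

```bash
python3 -c "
from h import *
print(bot.job_done())"
```

```text
the job is handed in; nothing more can be done
None
```

I parked the grease tub in the white dish, then moved the rocker arm to red, the core plug to blue (the smallest of the blue dishes) and the tub to yellow. I handed the job in at about 41 s on the robot's clock, inside the 99 s limit.

Last checks, from both cameras' depth readings with the arm clear, against a limit of 15 mm off centre:

| Thing | Dish | Distance from dish middle |
|---|---|---|
| Rocker arm | red | about 2 mm |
| Core plug | blue | about 1–3 mm |
| Grease tub | yellow | about 1–2 mm |

- **Upright and flat:** all three looked upright and flat in the pictures, and their top heights matched resting on the dish floor.
- **Bystanders:** the nut, spray can and paint marker show where they were at the start. I compared them by eye in the pictures and did not measure their shift.
- **Disagreements:** the two cameras differ by about 2–3 mm in y for most things. The rocker's side view was partly hidden by the jar on the battery, so its position rests on the top camera. The gripper read 38.5–39 mm on the plug, not the nominal 41 mm, but the plug was held upright and centred.

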